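# Unclamp the shaker and nest its cups

### The job

Slide the clamp bar of the tipped shaker fully open with both cups still in their pockets, and leave it open. Then take the two steel cups out, one after the other, and nest them upright into the matching cup that stands on the white tray, so that all three form one stack there; lower each cup all the way home before you let go of it. Do not shift or knock over anything else.

Things in the scene. Friction and masses are not known exactly. Their poses are not given: they have to be found in the camera images.
- shaker: rocking shaker, fixed to the table; green base 190 x 210 x 30 mm, origin at the centre of its underside; its low side looks to its -x
- platform: the shaker's platform (aluminium, black rubber mat), 170 x 235 mm, tipped 30 degrees towards the shaker's -x. Origin: centre of its upper face, 85 mm above the table; x up the slope, y across, z square out of the face. A fixed V block 36 mm high stands downhill of each cup; cups stand at x = -22, y = +50 and -50 mm, axes along platform z
- jaw (a joint): clamp bar sliding up the slope (platform +x); 0 = closed, 0.050 m = fully open; about 7 N moves it, it stays where left. Bar across the platform 14 x 210 x 27 mm, with an upright behind each cup whose rubber lip (22 wide, underside 68.5 and top 74.5 mm above the platform) reaches over the cup's rim by about 12 mm when closed
- jaw_grip (a point): centre of the clamp bar's black grip block, midway between the cups: 18 mm along platform x, 30 along y, 34 along z (from 66 to 100 mm above the platform); moves with the bar
- pocket_left (a point): point on the platform's face where the foot of the left cup (platform +y) stands; fixed
- pocket_right (a point): point on the platform's face where the foot of the right cup (platform -y) stands; fixed
- cup_left: open steel stacking cup, 65 mm high: tapered body (35 across at the foot, 51 at height 45), then a straight collar 58 across from 45 up to the rim; wall 2.5; 90 g. Nested, its collar rests on the lower cup's rim, foot 20 mm above the lower foot, 1 mm play. Origin: centre of its underside, z to the mouth. Starts in the clamp at platform y = +50 mm
- cup_right: open steel stacking cup, 65 mm high: tapered body (35 across at the foot, 51 at height 45), then a straight collar 58 across from 45 up to the rim; wall 2.5; 90 g. Nested, its collar rests on the lower cup's rim, foot 20 mm above the lower foot, 1 mm play. Origin: centre of its underside, z to the mouth. Starts in the clamp at platform y = -50 mm
- cup_base: open steel stacking cup, 65 mm high: tapered body (35 across at the foot, 51 at height 45), then a straight collar 58 across from 45 up to the rim; wall 2.5; about 120 g. Nested, its collar rests on the lower cup's rim, foot 20 mm above the lower foot, 1 mm play. Origin: centre of its underside, z to the mouth. Stands upright and loose in the middle of the tray; the foot of the stack
- tray: flat white tray plate, 250 (x) x 140 (y) x 8 mm, fixed to the table; origin at the centre of its underside. Bottles stand at both its x ends, close to the waiting cup; its y sides are free
- amber_bottle: amber bottle, 56 mm across, 120 high, standing on the tray about 90 mm from the waiting cup towards tray +x; leave alone. Origin: centre of its underside
- jar: glass jar with white cap, 56 mm across, 85 high, standing on the tray about 90 mm from the waiting cup towards tray -x; leave alone. Origin: centre of its underside
- tall_bottle: tall amber bottle, 60 mm across, 190 high, standing on the table beside the shaker on its +y side; leave alone. Origin: centre of its underside
- dish: white bowl, 90 mm across, 30 high, on the table; leave alone. Origin: centre of its underside
- beaker: wide clear beaker without collar, 80 mm across, 100 high, on the table; leave alone. Origin: centre of its underside
- spatula: hand spatula lying on the table, 180 mm long; leave alone. Origin: middle of its length, on the underside
Things that resemble listed ones, but are neither listed nor needed, are in the scene too. Leave any purple look-alike of the cup_left alone.

How it is judged (in metres and radians):
On the way, in this order (a step that is already met when the one before it is completed fails the run):
1. the clamp bar is open (past 42 of its 50 mm) with both cups still in their pockets (feet within 12 mm) (value of joint jaw above 0.042 m and distance between cup_left and pocket_left below 0.012 m and distance between cup_right and pocket_right below 0.012 m), for 0.2 s.
2. one of the two cups has been lowered home in the waiting cup, still held by the fingers (((z of cup_left in the frame of cup_base between 0.015 and 0.03 m and horizontal distance between cup_left and cup_base below 0.008 m and angle between cup_left's own z axis and vertical below 0.2 rad and contact force between the fingers and cup_left above 0.5 N) or (z of cup_right in the frame of cup_base between 0.015 and 0.03 m and horizontal distance between cup_right and cup_base below 0.008 m and angle between cup_right's own z axis and vertical below 0.2 rad and contact force between the fingers and cup_right above 0.5 N))), for 0.1 s.
3. the other cup has been lowered home in the first, still held by the fingers ((((z of cup_left in the frame of cup_base between 0.015 and 0.025 m and horizontal distance between cup_left and cup_base below 0.005 m and angle between cup_left's own z axis and vertical below 0.1 rad) and (z of cup_right in the frame of cup_left between 0.015 and 0.03 m and horizontal distance between cup_right and cup_left below 0.008 m and angle between cup_right's own z axis and vertical below 0.2 rad and contact force between the fingers and cup_right above 0.5 N)) or ((z of cup_right in the frame of cup_base between 0.015 and 0.025 m and horizontal distance between cup_right and cup_base below 0.005 m and angle between cup_right's own z axis and vertical below 0.1 rad) and (z of cup_left in the frame of cup_right between 0.015 and 0.03 m and horizontal distance between cup_left and cup_right below 0.008 m and angle between cup_left's own z axis and vertical below 0.2 rad and contact force between the fingers and cup_left above 0.5 N)))), for 0.1 s.
At the end, for the whole second after the job is handed in: Both cups are nested over the waiting cup, each with its foot 20 +- 5 mm above the foot of the cup below, centred within 5 mm and upright within 0.1 rad, at rest and released; the waiting cup upright and within 25 mm of where it stood; the clamp bar still open past 42 mm ((((z of cup_left in the frame of cup_base between 0.015 and 0.025 m and horizontal distance between cup_left and cup_base below 0.005 m and angle between cup_left's own z axis and vertical below 0.1 rad) and (z of cup_right in the frame of cup_left between 0.015 and 0.025 m and horizontal distance between cup_right and cup_left below 0.005 m and angle between cup_right's own z axis and vertical below 0.1 rad)) or ((z of cup_right in the frame of cup_base between 0.015 and 0.025 m and horizontal distance between cup_right and cup_base below 0.005 m and angle between cup_right's own z axis and vertical below 0.1 rad) and (z of cup_left in the frame of cup_right between 0.015 and 0.025 m and horizontal distance between cup_left and cup_right below 0.005 m and angle between cup_left's own z axis and vertical below 0.1 rad))) and distance of cup_base from where it was at the start of the episode below 0.025 m and angle between cup_base's own z axis and vertical below 0.1 rad and value of joint jaw above 0.042 m and linear speed of each of cup_left, cup_right, cup_base below 0.02 m/s); the robot touches nothing.
It fails at once if a bystander is shifted by more than 25 mm (distance of any of amber_bottle, jar, tall_bottle, dish, beaker, spatula from where it was at the start of the episode above 0.025 m).
It fails at once if a bystander is knocked over (angle between any of amber_bottle, jar, tall_bottle, dish, beaker's own z axis and vertical above 0.5 rad).
It also fails if it takes over 72 s, if anything falls off the work surface, if the arm or the gripper's body presses on something with over 40 N, if the wrist force passes 120 N, or if a joint passes its speed limit or range.

### The arm

A 6-joint arm with a two-finger parallel gripper is mounted at the origin on the work surface. World frame = base frame: x ahead of the robot, y to its left, z up, the work surface at z = 0. Lengths are in m, angles in degrees, forces in N, time in s.
With the tool pointing down it reaches from about 0.35 to 0.875 m from the base axis. Payload 4.2 kg.
Tool frame: the origin (TCP) lies on the centre line of the jaws, within the pads' length; the fingertips stand 19 mm ahead of it and the grasp point (between the pads) is the TCP; z points along the fingers, y is the line along which they close (so a half turn about z gives the same grasp; the last joint's range is limited). The gripper opens to 85 mm and grips with 20 to 120 N. Pads are 22 mm wide; open, the fingers measure 114 mm over their backs; the gripper's body (76 mm by 85 mm) begins 54 mm behind the grasp point. The pads swing forward as they close: fully open they stand 13 mm farther back than shut.
Start: joints at [-53.594, 22.042, 0.453, 0, -68.411, -14.817], TCP at [0.23, -0.581, 0.25] pointing down, gripper open.
Joint ranges: [-179.83, 179.83], [-69.29, 118.12], [-61.27, 80.66], [-181.25, 117.63], [-171.15, -9.14], [-177.46, 177.46]. Speed limits (degrees/s): [159.86, 159.86, 180, 180, 180, 180].

### API

Orientations are given as [roll, pitch, yaw] about the fixed x, y, z axes, in that order (R = Rz(yaw) Ry(pitch) Rx(roll)).
In Python, from rig import telemetry, cams, manip gives the robot as it stands.
- The arm moves only by the shell command python3 -m jog 'ROWS' [OPENING] [FORCE]. ROWS is JSON, a list that holds one entry, the list of rows, each a list of 4 numbers: the shift along the tool's x, y, z in m, then the turn about the tool's z in degrees. In form: [[[dx, dy, dz, spin], ...]]. A call has 1 to 20 rows; each row is the pose to reach, as a shift and turn from the pose commanded when the call began, along the tool's axes at that moment; what a row does not reach only later rows make up. A row lasts 1/8 s, in which the tool goes at most 62.5 mm and 10.7 degrees, less where a joint would pass 70% of its speed; a pose out of reach is approached as far as the arm can. A call with a gripper value outside its range is refused whole. OPENING is the closure, from 0 (fully open) to 1 (shut), set as the call begins (- or left out, the last holds). The fingers move at their own pace and stop on an object; FORCE is the grip in N (left out, the last holds). Time passes only in rows, so rows that repeat a pose let the fingers close. It gives the time, the measured TCP pose, the force, the opening and the grip force at its end, in the units of the state.
- telemetry.observe(): the state, without advancing time (a new reading comes with each control period).
- cams.grab_frame(name): name is "side" or "top"; returns a dict with "image" (480x640x3 uint8, red, green, blue), "range_z" (480x640 float32, m along the optical axis (not along the pixel's ray), 0 where there is no reading), "fx", "fy", "cx", "cy" (pixels), "R" (3x3) and "t" (3): a world point X has camera coordinates R X + t. Camera axes: x right, y down, z forward; pixel columns grow to the right and rows downward; lengths in m; the calibration is good to about 2 mm. A picture is of the moment at which its call begins.
- manip.finish_job(): hands the job in; it is judged then, once.
The state is a dict: "time_s": time; "joints": joint angles; "joint_vel": joint speeds; "effort": joint torques, N m; "position": TCP position; "orientation": TCP orientation; "ft_force": force on the tool from outside, world axes, zero at the start; "torque": the same for the moment, N m; "width": finger opening in m; "finger_force": force on a finger pad.
Only numpy, scipy, OpenCV 4.12 (cv2) and the standard library are available. Lean on these libraries where they do the work, as an engineer would, in place of code of your own. Each camera call takes 0.05 s, during which the arm holds its last target. There are 200 camera calls.

## Working session

There is one attempt and no reset: what is moved stays moved. The work goes in short steps, Python scripts to look and compute and a shell command to move; the robot and the scene stay as the last step left them, time stands still between calls to the robot, and variables do not carry over. Pictures are saved under pics/ and viewed, at most 10 in all, crops included, and the job is handed in when it is done.

```bash
ls; mkdir -p pics; cat > h.py <<'E'
import numpy as np,cv2
from rig import telemetry,cams,manip
def grab(n):
    f=cams.grab_frame(n); np.savez(f'/tmp/{n}.npz',**f); return f
def load(n): return dict(np.load(f'/tmp/{n}.npz'))
def ray(f,u,v):
    d=f['R'].T@np.array([(u-f['cx'])/f['fx'],(v-f['cy'])/f['fy'],1]); return -f['R'].T@f['t'],d
def atz(f,u,v,z):
    c,d=ray(f,u,v); return c+d*(z-c[2])/d[2]
def pt(f,u,v,r=1):
    w=f['range_z'][int(v)-r:int(v)+r+1,int(u)-r:int(u)+r+1]; z=np.median(w[w>0]); c,d=ray(f,u,v); return c+d*z
def cloud(f):
    v,u=np.mgrid[:480,:640]; z=f['range_z']
    p=np.stack([(u-f['cx'])/f['fx']*z,(v-f['cy'])/f['fy']*z,z],-1); return (p-f['t'])@f['R']
def proj(f,X):
    q=f['R']@np.array(X)+f['t']; return q[0]/q[2]*f['fx']+f['cx'],q[1]/q[2]*f['fy']+f['cy']
E
python3 - <<'E'
from h import *
for n in('top','side'):
    f=grab(n); cv2.imwrite(f'pics/{n}0.png',f['image'][...,::-1]); print(n,-f['R'].T@f['t'],f['fx'],f['R'].round(3).tolist(),(f['range_z']>0).mean())
print(telemetry.observe())
E
```

```text
pics
top [0.46657834 0.02922857 1.47815389] 575.66612027888 [[0.017, -1.0, -0.005], [-0.999, -0.017, -0.034], [0.034, 0.006, -0.999]] 0.9959114583333334
side [0.46299905 1.20194575 0.97175714] 623.0013030704963 [[-0.998, -0.058, 0.001], [-0.036, 0.598, -0.801], [0.046, -0.8, -0.599]] 0.9959635416666667
{'time_s': 0.1, 'joints': array([-5.35928369e+01,  2.20857954e+01,  3.86470677e-01, -2.44615474e-02,
       -6.84132160e+01, -1.48186987e+01]), 'joint_vel': array([ 0.10010931, -0.16865844,  0.19678217,  0.07717564, -0.06925673,
       -0.01474446]), 'effort': array([-8.20019159e-04, -3.93318808e+01,  1.88929743e+01,  4.19800490e+00,
       -2.56509571e-03,  6.68956623e-08]), 'position': array([ 0.22980836, -0.58067782,  0.2493313 ]), 'orientation': array([ 1.79885388e+02, -6.81180788e-03, -1.58420551e+02]), 'ft_force': array([-0.34309429, -0.33929863,  0.85396474]), 'torque': array([ 0.0516927 ,  0.02557921, -0.00632615]), 'finger_force': 0.0, 'width': 0.08565989105773958}
```

View pics/top0.png

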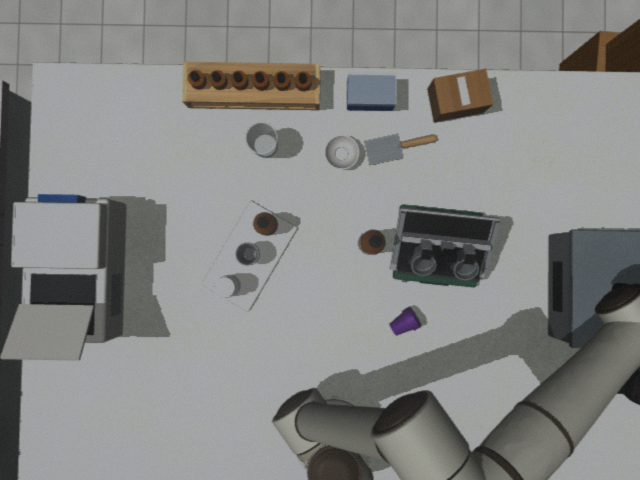

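View pics/side0.png

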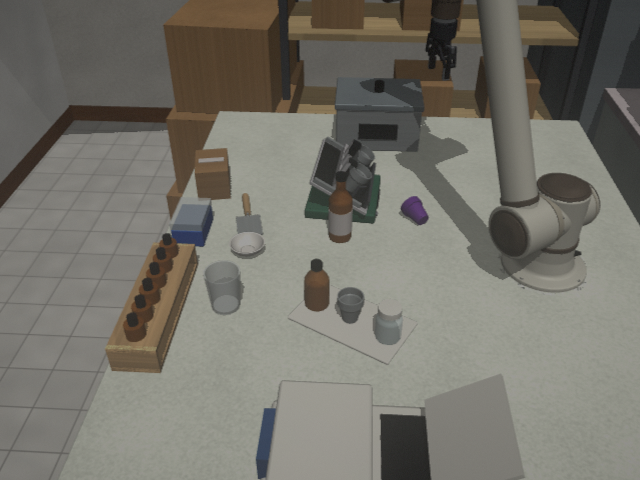

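Top view: shaker at about (445,245) with its two steel cups at (424,262) and (466,264). The tall bottle is at (372,242), the purple look-alike lies at (405,321), and the waiting cup is at (247,253) between bottle and jar. The side view agrees: waiting cup (350,305), shaker (345,190), partly behind the tall bottle.

```bash
python3 - <<'E'
from h import *
t=load('top');s=load('side')
a=cv2.resize(t['image'][195:300,190:510],None,fx=2.5,fy=2.5,interpolation=cv2.INTER_CUBIC)
b=cv2.resize(s['image'][130:230,290:450],None,fx=3,fy=3,interpolation=cv2.INTER_CUBIC)
o=np.zeros((a.shape[0]+b.shape[0],800,3),np.uint8);o[:a.shape[0]]=a;o[a.shape[0]:,:b.shape[1]]=b
c=cv2.resize(s['image'][260:360,290:396],None,fx=3,fy=3,interpolation=cv2.INTER_CUBIC);o[a.shape[0]:,480:480+318]=c
cv2.imwrite('pics/crop1.png',o[...,::-1]);print(o.shape)
C=cloud(t)
# mat plane: dark pixels high on slope
for (u,v) in [(405,215),(445,222),(490,220),(485,225),(445,240),(400,270),(445,265),(424,262),(466,264),(424,243),(446,245),(468,247),(247,253)]:
    print((u,v),pt(t,u,v).round(4),t['image'][v,u])
E
```

```text
(562, 800, 3)
(405, 215) [ 0.5627 -0.159   0.1263] [70 72 73]
(445, 222) [ 0.5485 -0.2551  0.1164] [36 36 34]
(490, 220) [ 0.5544 -0.3586  0.126 ] [70 69 70]
(485, 225) [ 0.5429 -0.3491  0.1184] [30 33 34]
(445, 240) [ 0.5058 -0.2553  0.1177] [69 69 69]
(400, 270) [ 0.432  -0.1566  0.0677] [42 42 42]
(445, 265) [ 0.446  -0.2686  0.057 ] [30 32 32]
(424, 262) [ 0.4528 -0.2117  0.0868] [74 76 78]
(466, 264) [ 0.4497 -0.3128  0.0869] [65 69 69]
(424, 243) [ 0.4974 -0.2023  0.138 ] [71 73 73]
(446, 245) [ 0.4936 -0.2533  0.1387] [69 71 74]
(468, 247) [ 0.4899 -0.3043  0.1391] [72 70 75]
(247, 253) [0.467  0.2259 0.0132] [72 76 76]
```

View pics/crop1.png

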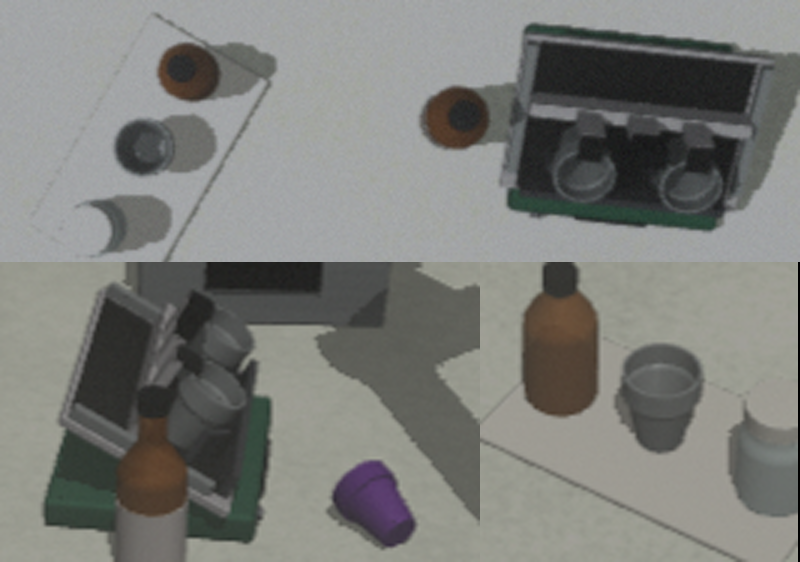

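Crop: the clamped steel cups sit with a black lip over each uphill rim. The black grip block is midway on the bar at top pixel ~(446,245). The waiting cup is the collared steel one at top (247,253) and side (350,305), between the amber bottle and the jar. The purple cup lying at (405,321) and the collarless clear beaker at (263,140) don't match.

```bash
cat >> h.py <<'E'
def circ(q):
    A=np.c_[2*q,np.ones(len(q))]; x=np.linalg.lstsq(A,(q**2).sum(1),rcond=None)[0]; return x[:2],np.sqrt(x[2]+x[:2]@x[:2])
def rcirc(q,n=6):
    for _ in range(n):
        c,r=circ(q); e=abs(np.linalg.norm(q-c,axis=1)-r); q=q[e<max(2.0*np.median(e),.001)]
    return c,r,len(q)
E
python3 - <<'E'
from h import *
t=load('top');s=load('side')
C=cloud(t);I=t['image'].astype(int)
m=np.zeros((480,640),bool);m[211:232,408:486]=1
m&=(I.max(2)<50)&(t['range_z']>0)
P=C[m];
for _ in range(6):
    c=P.mean(0);n=np.linalg.svd(P-c)[2][2];n*=np.sign(n[2]);d=(P-c)@n;P=P[abs(d)<max(2*np.median(abs(d)),.0015)]
print(len(P),'n',n.round(4),'tilt',np.degrees(np.arccos(n[2])),'yaw',np.degrees(np.arctan2(-n[1],-n[0])),d.std())
psi=np.arctan2(-n[1],-n[0])
# yaw from bar top edge line: bar pixels = points between 20..32mm above plane
D=(C-c)@n
reg=np.zeros_like(m);reg[200:292,385:505]=1
# yaw via minAreaRect of platform points |D|<6mm
for lo,hi in((-.004,.004),(.021,.031)):
    k=reg&(D>lo)&(D<hi)&(t['range_z']>0)
    k=cv2.morphologyEx(k.astype(np.uint8),cv2.MORPH_OPEN,np.ones((2,2)))>0
    z=np.array([0,0,1.]);
    x0=np.array([1,0,0])-n[0]*n;x0/=np.linalg.norm(x0);y0=np.cross(n,x0)
    q=np.c_[(C[k]-c)@x0,(C[k]-c)@y0].astype(np.float32)
    r=cv2.minAreaRect(q);print(lo,k.sum(),r, (c+x0*r[0][0]+y0*r[0][1]).round(4))
np.savez('/tmp/pl.npz',c=c,n=n)
E
```

```text
698 n [-0.5446  0.0417  0.8377] tilt 33.104237525050095 yaw -4.376707678319915 0.0012472724051902832
-0.004 1893 ((0.2480349838733673, 0.03357776999473572), (0.9014214873313904, 0.27193740010261536), 5.554194927215576) [ 0.7529 -0.2112  0.248 ]
0.021 469 ((-0.09345832467079163, -0.0071063414216041565), (0.2162233144044876, 0.13006457686424255), 84.49346160888672) [ 0.4665 -0.261   0.0642]
```

```bash
python3 - <<'E'
from h import *
t=load('top');s=load('side')
psi=np.radians(-4.3);th=np.radians(30)
X=np.array([np.cos(psi)*np.cos(th),np.sin(psi)*np.cos(th),np.sin(th)]);Y=np.array([-np.sin(psi),np.cos(psi),0]);Z=np.cross(X,Y)
B=np.array([X,Y,Z])
C=cloud(t);I=t['image'].astype(int)
m=np.zeros((480,640),bool);m[205:292,390:500]=1
k=m&(I.max(2)<50)&(t['range_z']>0)
q=C[k]@B.T
h=np.histogram(q[:,2],bins=np.arange(-.3,0,.002));b=np.argmax(h[0]);off=np.median(q[abs(q[:,2]-h[1][b]-.001)<.004][:,2]);print('off',off)
for nm,f,box in(('top',t,(205,292,390,500)),('side',s,(130,225,300,395))):
    Cf=cloud(f);If=f['image'].astype(int);mm=np.zeros((480,640),bool);mm[box[0]:box[1],box[2]:box[3]]=1
    q=Cf@B.T; q[...,2]-=off
    np.save(f'/tmp/q{nm}.npy',q)
    for lo,hi in((.059,.068),):
        r=mm&(q[...,2]>lo)&(q[...,2]<hi)&(f['range_z']>0)
        nl,lab,st,ce=cv2.connectedComponentsWithStats(r.astype(np.uint8),connectivity=8)
        for i in range(1,nl):
            if st[i,4]>12: p=q[lab==i];print(nm,st[i],p.min(0).round(4),p.max(0).round(4),p.mean(0).round(4))
# platform frame edges in top: plane points
q=np.load('/tmp/qtop.npy');r=m&(abs(q[...,2])<.006)
g=q[r];print('plat x',np.percentile(g[:,0],[0,1,3,97,99,100]).round(4),'y',np.percentile(g[:,1],[0,1,3,97,99,100]).round(4))
# ascii-ish: heights
print((q[236:286:2,404:492:4,2]*1000).round().astype(int))
E
```

```text
off -0.18128522088329307
top [422 246  11   6  21] [ 0.502  -0.1808  0.0593] [ 0.5145 -0.1585  0.0674] [ 0.5103 -0.1684  0.0635]
top [445 248  10   2  13] [ 0.5121 -0.2307  0.0594] [ 0.5164 -0.2099  0.067 ] [ 0.5136 -0.2217  0.0631]
top [466 250   8   3  13] [ 0.5092 -0.2759  0.0601] [ 0.5134 -0.2598  0.066 ] [ 0.5104 -0.2675  0.062 ]
top [412 254  25  22  86] [ 0.4344 -0.1971  0.059 ] [ 0.4912 -0.1412  0.068 ] [ 0.4575 -0.1677  0.0628]
top [454 257  25  23 112] [ 0.4335 -0.2963  0.0591] [ 0.4947 -0.2404  0.068 ] [ 0.4595 -0.269   0.0635]
side [358 145  17  16  78] [ 0.4323 -0.2994  0.0591] [ 0.4839 -0.2339  0.0672] [ 0.4565 -0.2652  0.0625]
side [347 153   6   5  17] [ 0.4981 -0.2099  0.0591] [ 0.5112 -0.1998  0.0674] [ 0.5043 -0.2049  0.0633]
side [345 160  27  20  86] [ 0.4336 -0.1933  0.0591] [ 0.5099 -0.1346  0.0679] [ 0.469  -0.1583  0.0629]
side [358 163   7   4  14] [ 0.4589 -0.2002  0.0592] [ 0.4753 -0.1864  0.0655] [ 0.4678 -0.1928  0.0624]
side [336 182  12  11  40] [ 0.4908 -0.048   0.0593] [ 0.526  -0.0298  0.0679] [ 0.5107 -0.0382  0.0635]
plat x [0.3399 0.3774 0.3809 0
[... 2248 characters left out ...]
 12  -47]
 [ -10   27   18   21   61   71   65   22   23   20   18   17   14   65
    47   45   48   53   62    1    2  -42]
 [  -5   -7  -11   -7   -8   -9   22   22   23   23   23   25   25   23
    56   52   53   61   12   -3   -2  -41]
 [   0   -4   -7   -4   -5    1   -7   -4   -8   -4   -8   26   24   24
    67   63   60   64   19   -2    0  -43]
 [ -14  -27   -1    3   -2   -7   -5   -3   -1   -5   -6   -9   -8  -10
    -2   17   21   24   24  -38  -38  -45]
 [ -28  -22  -22  -26  -12   -6   -3   -9   -3   -7   -5 1230   -8   -3
    -5  -10   -4  -14  -12  -37  -30  -35]
 [ -24  -25  -17  -24  -22  -26  -19  -23   -5   -4   -5   -5    0   -3
    -1    0   -3   -5   -8  -29  -31  -32]]
```

```bash
python3 - <<'E'
from h import *
t=load('top');s=load('side')
psi=np.radians(-4.3);th=np.radians(30)
X=np.array([np.cos(psi)*np.cos(th),np.sin(psi)*np.cos(th),np.sin(th)]);Y=np.array([-np.sin(psi),np.cos(psi),0]);Z=np.cross(X,Y);B=np.array([X,Y,Z]);off=-.1813
Q={n:np.load(f'/tmp/q{n}.npy') for n in('top','side')}
for nm,(cx,cy) in dict(L=(.463,-.169),R=(.463,-.268)).items():
    for n in Q:
        q=Q[n];k=(abs(q[...,2]-.0635)<.005)&(abs(np.hypot(q[...,0]-cx,q[...,1]-cy)-.027)<.006)
        print(nm,n,k.sum(),rcirc(q[k][:,:2]))
q=Q['top'];k=np.zeros((480,640),bool);k[244:268,440:460]=1;k&=(q[...,2]>.080)&(q[...,2]<.11)
g=q[k];print('block',k.sum(),np.percentile(g,[2,50,98],axis=0).round(4))
g2=g[g[:,2]>.093];print('top',len(g2),np.percentile(g2,[2,50,98],axis=0).round(4))
for a,b in((408,438),(456,480)):
    k=np.zeros((480,640),bool);k[240:275,a:b]=1;k&=(abs(q[...,2]-.0735)<.004);g=q[k];print('lip',k.sum(),np.percentile(g,[2,50,98],axis=0).round(4))
k=np.zeros((480,640),bool);k[230:252,395:500]=1;k&=(abs(q[...,2]-.026)<.004);g=q[k];print('bar',np.percentile(g,[2,50,98],axis=0).round(4))
O=B.T@np.array([.485,-.2185,off]);print('O',O)
# base cup
for n,f,(cx,cy) in(('top',t,(.467,.226)),('side',s,(.467,.226))):
    W=cloud(f);d=np.hypot(W[...,0]-cx,W[...,1]-cy)
    for lo,hi in((.069,.078),):
        k=(W[...,2]>lo)&(W[...,2]<hi)&(d<.036);print(n,'base rim',k.sum(),rcirc(W[k][:,:2]),np.percentile(W[k][:,2],[5,50,95]))
    k=(d<.05);print('zmax',np.percentile(W[k][:,2],[1,50,99]))
    k=(W[...,2]>.02)&(W[...,2]<.25)
    for nm,(x,y) in dict(tall=(.5,-.085),amber=(.54,.19),jar=(.4,.26)).items():
        dd=k&(np.hypot(W[...,0]-x,W[...,1]-y)<.055);print(nm,dd.sum(),W[dd].min(0).round(3),W[dd].max(0).round(3))
E
```

```text
L top 102 (array([ 0.46502407, -0.16881553]), np.float64(0.02769952755730705), 82)
L side 82 (array([ 0.46165793, -0.16673248]), np.float64(0.027992106865121828), 34)
R top 117 (array([ 0.46442113, -0.2686497 ]), np.float64(0.02737411168817621), 90)
R side 70 (array([ 0.46031013, -0.26582497]), np.float64(0.027624034188067963), 39)
block 145 [[ 0.4981 -0.233   0.0812]
 [ 0.5116 -0.2175  0.0968]
 [ 0.5174 -0.2043  0.1024]]
top 102 [[ 0.4975 -0.2329  0.0938]
 [ 0.5086 -0.2183  0.0977]
 [ 0.5166 -0.2046  0.1026]]
lip 95 [[ 0.4856 -0.1803  0.07  ]
 [ 0.4978 -0.1698  0.0728]
 [ 0.5131 -0.1587  0.0767]]
lip 103 [[ 0.4839 -0.2799  0.0703]
 [ 0.4988 -0.2694  0.0736]
 [ 0.5132 -0.2578  0.077 ]]
bar [[ 0.4984 -0.3215  0.0222]
 [ 0.5095 -0.211   0.0259]
 [ 0.5161 -0.1178  0.0296]]
O [ 0.49285199 -0.25617451  0.08548959]
top base rim 59 (array([0.46611756, 0.21773069]), np.float64(0.027487641543176393), 59) [0.06957375 0.07311298 0.07665392]
zmax [0.00188021 0.01064699 0.07612819]
tall 553 [ 0.47  -0.114  0.026] [ 0.529 -0.055  0.195]
amber 465 [0.487 0.148 0.02 ] [0.568 0.218 0.135]
jar 495 [0.358 0.22  0.021] [0.45  0.291 0.101]
side base rim 129 (array([0.46359382, 0.22133122]), np.float64(0.02771199162646556), 85) [0.06915148 0.07154094 0.07459902]
zmax [0.00286392 0.01032071 0.07405956]
tall 1232 [ 0.466 -0.137  0.02 ] [ 0.525 -0.044  0.193]
amber 1001 [0.488 0.165 0.02 ] [0.566 0.213 0.132]
jar 1107 [0.354 0.218 0.02 ] [0.453 0.302 0.099]
```

```bash
cat >> h.py <<'E'
psi=np.radians(-4.3);th=np.radians(30)
B=np.array([[np.cos(psi)*np.cos(th),np.sin(psi)*np.cos(th),np.sin(th)],[-np.sin(psi),np.cos(psi),0],[0,0,0.]]);B[2]=np.cross(B[0],B[1])
O=B.T@np.array([.485,-.2177,-.1813])
def W(x,y,z): return O+B.T@np.array([x,y,z])/1000   # platform mm -> world
H=np.array([np.cos(psi),np.sin(psi),0])
from scipy.spatial.transform import Rotation as Ro
def shift(target,yaw=None):
    o=telemetry.observe();R=Ro.from_euler('xyz',[180,0,o['orientation'][2]],degrees=True).as_matrix()
    d=R.T@(np.array(target)-o['position']);sp=0
    if yaw is not None: sp=-((yaw-o['orientation'][2]+90)%180-90)
    print('tcp',o['position'].round(4),o['orientation'].round(2),'shift',d.round(4),'spin',round(sp,2),'F',o['ft_force'].round(1),'w',round(o['width'],4)); return d
E
python3 - <<'E'
from h import *
e=W(14,0,100);print('edge',e)
p=e-H*.016;p[2]+=.001
print('push start',p);print('above');shift([p[0],p[1],.255],-4.3);shift(p)
for n,y in(('L',50),('R',-50)): print(n,W(-22,y,55),W(-22,y,0),W(-22,y,65))
E
```

```text
edge [ 0.45514295 -0.2525369   0.17909213]
push start [ 0.43918799 -0.25133724  0.18009213]
above
tcp [ 0.2298 -0.5807  0.2493] [ 1.7989e+02 -1.0000e-02 -1.5842e+02] shift [-0.3158  0.2292 -0.0057] spin 25.88 F [-0.3 -0.3  0.9] w 0.0857
tcp [ 0.2298 -0.5807  0.2493] [ 1.7989e+02 -1.0000e-02 -1.5842e+02] shift [-0.3158  0.2292  0.0692] spin 0 F [-0.3 -0.3  0.9] w 0.0857
L [ 0.45023939 -0.20202706  0.12212099] [ 0.47766199 -0.20408897  0.07448959] [ 0.44525347 -0.20165216  0.13078125]
R [ 0.44274152 -0.30174557  0.12212099] [ 0.47016411 -0.30380748  0.07448959] [ 0.4377556  -0.30137068  0.13078125]
```

```bash
python3 -m jog '[[[-0.05,0.036,-0.006,8],[-0.1,0.073,-0.006,16],[-0.15,0.109,-0.006,25.9],[-0.2,0.145,-0.006,25.9],[-0.25,0.181,-0.006,25.9],[-0.29,0.21,-0.006,25.9],[-0.316,0.229,-0.006,25.9],[-0.316,0.229,-0.006,25.9],[-0.316,0.229,-0.006,25.9],[-0.316,0.229,-0.006,25.9]]]' 1 60; python3 - <<'E'
from h import *
shift(W(14,0,100)-H*.016+[0,0,.001],-4.3)
E
```

```text
time_s: 1.35
position: [0.439, -0.2527, 0.2561]
orientation: [180.0, -0.0, 175.6]
ft_force: [-0.6, -0.3, 0.3]
width: -0.0
finger_force: 0.0
tcp [ 0.439  -0.2527  0.2561] [ 1.800e+02 -3.000e-02  1.756e+02] shift [-0.0001  0.0014  0.0761] spin -0.1 F [-0.6 -0.3  0.3] w -0.0
```

```bash
python3 -m jog '[[[0,0.0014,0.025,0],[0,0.0014,0.05,0],[0,0.0014,0.065,0],[0,0.0014,0.076,0],[0,0.0014,0.076,0]]]'; python3 -m jog '[[[-0.004,0,-0.0025,0],[-0.0085,0,-0.005,0],[-0.013,0,-0.0075,0],[-0.017,0,-0.01,0],[-0.017,0,-0.01,0]]]';  python3 - <<'E'
from h import *
f=grab('top');g=grab('side')
a=cv2.resize(f['image'][190:310,380:520],None,fx=2.8,fy=2.8);b=cv2.resize(g['image'][90:230,290:450],None,fx=2.4,fy=2.4)
o=np.zeros((340,790,3),np.uint8);o[:336,:392]=a;o[:336,400:784]=b;cv2.imwrite('pics/push1.png',o[...,::-1])
E
```

```text
time_s: 1.98
position: [0.4394, -0.2508, 0.1798]
orientation: [180.0, -0.1, 175.7]
ft_force: [0.9, -0.0, 0.4]
width: 0.0002
finger_force: 0.0
time_s: 2.6
position: [0.4541, -0.2517, 0.1896]
orientation: [180.0, -0.4, 175.6]
ft_force: [-4.7, -1.9, -1.3]
width: 0.0001
finger_force: 2.6
```

View pics/push1.png

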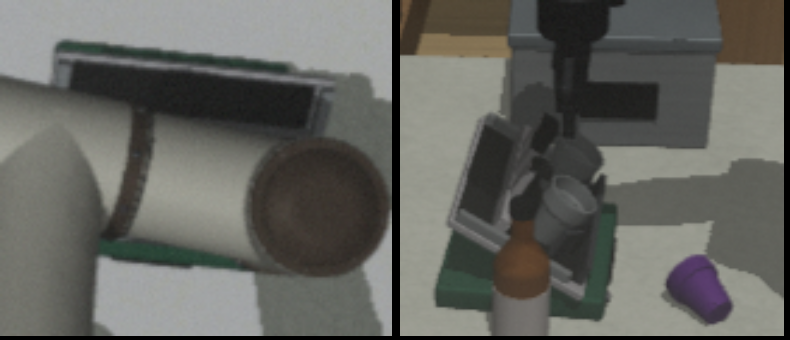

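The side crop shows the closed fingers (about (570,110) in the crop) against the downhill side of the grip block, and both cups still in their pockets. I'll continue up the slope.

```bash
python3 -m jog '[[[-0.004,0,-0.0025,0],[-0.009,0,-0.005,0],[-0.013,0,-0.0075,0],[-0.017,0,-0.01,0],[-0.022,0,-0.0125,0],[-0.026,0,-0.015,0],[-0.029,0,-0.017,0],[-0.029,0,-0.017,0]]]'; python3 -m jog '[[[-0.0017,0,-0.001,0],[-0.0035,0,-0.002,0],[-0.0035,0,-0.002,0]]]';python3 -m jog '[[[-0.0017,0,-0.001,0],[-0.0035,0,-0.002,0],[-0.0035,0,-0.002,0]]]'
```

```text
time_s: 3.7
position: [0.483, -0.254, 0.2065]
orientation: [180.0, -0.4, 175.6]
ft_force: [-5.3, -2.2, -1.9]
width: 0.0002
finger_force: 2.6
time_s: 4.08
position: [0.4839, -0.254, 0.2072]
orientation: [179.9, -0.8, 175.6]
ft_force: [-8.7, -1.9, -4.0]
width: -0.0002
finger_force: 4.3
time_s: 4.45
position: [0.4842, -0.254, 0.2074]
orientation: [179.8, -1.3, 175.5]
ft_force: [-13.6, -3.6, -6.6]
width: -0.0001
finger_force: 6.5
```

```bash
python3 -m jog '[[[0.01,0,0.006,0],[0.02,0,0.01,0],[0.025,0,-0.03,0],[0.03,0,-0.07,0],[0.06,0.03,-0.1,0],[0.11,0.07,-0.1,0],[0.15,0.11,-0.1,0],[0.19,0.15,-0.1,0],[0.2,0.2,-0.1,0],[0.2,0.25,-0.1,0],[0.2,0.28,-0.1,0],[0.2,0.28,-0.1,0]]]' 0; python3 - <<'E'
from h import *
q={}
for n in('top','side'):
    f=grab(n);q[n]=(cloud(f)-O)@B.T*1000
t=load('top');s=load('side')
a=cv2.resize(t['image'][190:310,380:520],None,fx=2.8,fy=2.8);b=cv2.resize(s['image'][90:230,290:450],None,fx=2.4,fy=2.4)
o=np.zeros((340,790,3),np.uint8);o[:336,:392]=a;o[:336,400:784]=b;cv2.imwrite('pics/open.png',o[...,::-1])
for n in q:
    Q=q[n]
    for nm,cy in(('L',50),('R',-50)):
        k=(abs(Q[...,2]-63)<5)&(abs(np.hypot(Q[...,0]+22,Q[...,1]-cy)-27)<6);print(nm,n,k.sum(),rcirc(Q[k][:,:2]),Q[k].min(0).round(1),Q[k].max(0).round(1))
    k=(Q[...,2]>92)&(Q[...,2]<104)&(abs(Q[...,1])<20)&(abs(Q[...,0]-60)<50);print('block',n,k.sum(),np.percentile(Q[k],[2,50,98],axis=0).round(1))
    for cy in(50,-50):
        k=(abs(Q[...,2]-73)<4)&(abs(Q[...,1]-cy)<15)&(abs(Q[...,0]-60)<50);print('lip',n,k.sum(),np.percentile(Q[k],[2,50,98],axis=0).round(1))
shift(W(-22,50,55)+[0,0,.1],-4.3)
E
```

```text
time_s: 5.95
position: [0.3145, 0.0416, 0.3124]
orientation: [179.9, 0.2, 176.0]
ft_force: [0.3, -0.0, -0.0]
width: 0.0854
finger_force: 0.0
L top 121 (array([-19.7318054 ,  48.72329646]), np.float64(27.594699364600764), 88) [-50.   20.1  58.1] [10.3 77.7 67.4]
R top 132 (array([-21.28019741, -51.16074866]), np.float64(27.56624931543676), 106) [-50.8 -79.4  58.2] [  9.3 -22.2  67.9]
block top 110 [[ 60.3 -15.6  92.8]
 [ 71.1  -2.   98.6]
 [ 78.1  12.6 103.4]]
lip top 105 [[47.2 37.3 69.4]
 [61.3 47.9 73.2]
 [74.5 58.8 76.3]]
lip top 106 [[ 45.4 -63.   69.3]
 [ 61.6 -52.1  73.3]
 [ 73.8 -40.9  76.7]]
L side 97 (array([-23.76432216,  51.34562532]), np.float64(27.374740539953198), 64) [-50.6  20.5  58. ] [ 4.6 81.3 66.6]
R side 102 (array([-24.59771489, -48.03885736]), np.float64(27.680337071368857), 72) [-52.3 -81.5  58.2] [  3.8 -17.   66.6]
block side 50 [[ 56.5 -17.5  92.6]
 [ 65.7   3.8  97.5]
 [ 73.9  17.6 101. ]]
lip side 57 [[43.6 38.6 69.4]
 [57.3 53.3 72.2]
 [69.9 64.3 75.8]]
lip side 14 [[ 42.6 -59.2  70.1]
 [ 45.6 -47.2  73.6]
 [ 69.6 -36.3  75.6]]
tcp [0.3142 0.04   0.3119] [1.7993e+02 9.0000e-02 1.7576e+02] shift [-0.1535 -0.2313  0.0897] spin 0.06 F [ 0.2  0.3 -0.6] w 0.0856
```

View pics/open.png

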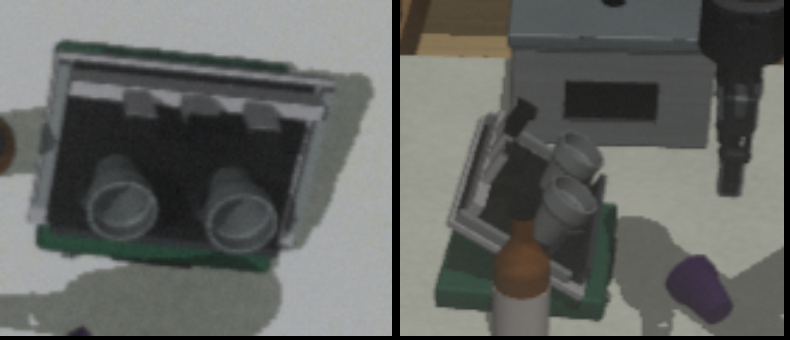

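Clamp open by about 50 mm (block now at platform x ≈ 69, was 23); both cups still sit in their pockets. The tool can't tilt, so I'll grip the collar lightly across platform y and turn the cup upright by pushing its foot against the fixed green base's low face. First I'll measure that face and the purple cup.

```bash
python3 - <<'E'
from h import *
Hy=np.array([-H[1],H[0],0])
for n in('top','side'):
    f=load(n);w=cloud(f);I=f['image'].astype(int)
    g=(I[...,1]-I[...,0]>12)&(I[...,1]-I[...,2]>3)&(np.hypot(w[...,0]-O[0],w[...,1]-O[1])<.2)&(w[...,2]>.015)&(w[...,2]<.045)
    d=w-O;h=d@H*1000;y=d@Hy*1000
    print(n,g.sum(),'h',np.percentile(h[g],[0,1,3,10,50,90,99]).round(1),'y',np.percentile(y[g],[1,50,99]).round(1),'z',np.percentile(w[g][:,2],[5,50,95]).round(4))
    p=(I[...,2]-I[...,1]>25)&(I[...,0]-I[...,1]>10)&(w[...,0]>.2)&(w[...,0]<.45)
    print('purple h,y,z',p.sum(),[np.percentile(a[p],[2,98]).round(1).tolist() for a in(h,y,w[...,2]*1000)])
    # V block: points height 30..40 platform
    Q=(w-O)@B.T*1000;k=(Q[...,2]>12)&(Q[...,2]<40)&(Q[...,0]<-30)&(Q[...,0]>-90)&(abs(Q[...,1])<120)
    print('V',k.sum(),np.percentile(Q[k],[2,50,98],axis=0).round(0).tolist())
shift(W(-22,50,58)+[0,0,.1],-4.3);print(W(-22,50,58))
E
python3 -m jog '[[[-0.04,-0.058,0,0],[-0.08,-0.115,0,0],[-0.115,-0.173,0,0],[-0.14,-0.212,0.03,0],[-0.152,-0.231,0.06,0],[-0.152,-0.231,0.087,0],[-0.152,-0.231,0.087,0],[-0.152,-0.231,0.087,0]]]' 0
python3 - <<'E'
from h import *
shift(W(-22,50,58),-4.3)
E
```

```text
top 537 h [-92.  -91.4 -90.9 -89.4 -82.3  92.7  95.2] y [-100.7   12.4  102.3] z [0.0254 0.0303 0.0358]
purple h,y,z 156 [[-220.5, -174.7], [39.9, 89.3], [6.9, 62.9]]
V 592 [[-76.0, -111.0, 13.0], [-45.0, -8.0, 23.0], [-31.0, 98.0, 39.0]]
side 470 h [-93.6 -92.8 -91.8 -88.7 -72.5  83.3  92.6] y [-91.3  82.8 109.7] z [0.0201 0.0279 0.0319]
time_s: 7.05
position: [0.4488, -0.2027, 0.2258]
orientation: [-180.0, 0.1, 175.7]
ft_force: [0.5, -0.1, 0.4]
width: 0.0852
finger_force: 0.0
tcp [ 0.4488 -0.2027  0.2258] [-1.7996e+02  1.4000e-01  1.7567e+02] shift [1.000e-04 8.000e-04 1.011e-01] spin -0.03 F [ 0.5 -0.1  0.4] w 0.0852Traceback (most recent call last):
  File "<stdin>", line 9, in <module>
    return _quantile_unchecked(
        a, q, axis, out, overwrite_input, method, keepdims, weights)
    return _ureduce(a,
                    func=_quantile_ureduce_func,
    ...<5 lines>...
                    overwrite_input=overwrite_input,
                    method=method)
    r = func(a, **kwargs)
    result = _quantile(arr,
                       quantiles=q,
    ...<2 lines>...
                       out=out,
                       weights=wgt)
    slices_having_nans = np.isnan(arr[-1, ...])
                                  ~~~^^^^^^^^^
IndexError: index -1 is out of bounds for axis 0 with size 0
```

```bash
python3 -m jog '[[[0,0.0008,0.04,0],[0,0.0008,0.075,0],[0,0.0008,0.1,0],[0,0.0008,0.1,0]]]'; python3 -m jog '[[[0,0,0,0],[0,0,0,0],[0,0,0,0],[0,0,0,0],[0,0,0,0],[0,0,0,0]]]' 1 30;  python3 -m jog '[[[0,0,-0.015,0],[0,0,-0.04,0],[0,0,-0.07,0],[0,0,-0.1,0],[0,0,-0.1,0]]]'; python3 - <<'E'
from h import *
f=grab('side');b=cv2.resize(f['image'][70:230,290:490],None,fx=3,fy=3);cv2.imwrite('pics/lift.png',b[...,::-1])
E
```

```text
time_s: 7.55
position: [0.4483, -0.201, 0.1245]
orientation: [-180.0, -0.0, 175.7]
ft_force: [0.7, -0.4, 1.0]
width: 0.0858
finger_force: 0.0
time_s: 8.3
position: [0.4498, -0.2015, 0.1265]
orientation: [-180.0, 0.2, 175.7]
ft_force: [-0.7, 0.7, 7.4]
width: 0.0574
finger_force: 31.6
time_s: 8.93
position: [0.4497, -0.2014, 0.227]
orientation: [-180.0, 0.4, 175.7]
ft_force: [0.0, -0.3, -1.2]
width: 0.0572
finger_force: 32.7
```

View pics/lift.png

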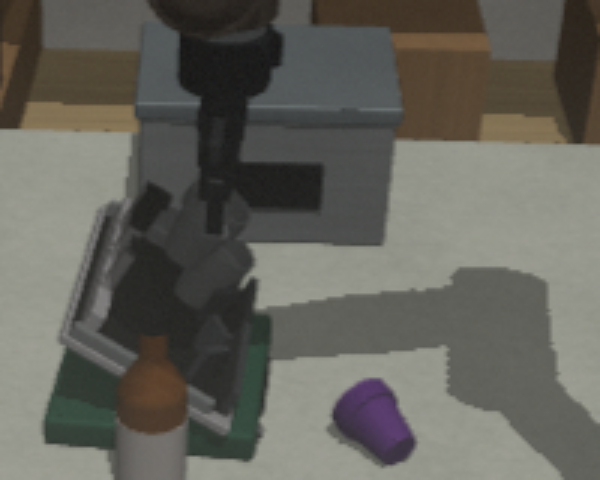

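The side view shows the left cup lifted and held at its 30° tilt, foot pointing uphill, over a clear pocket. Next: down in front of the base's low face.

```bash
cat >> h.py <<'E'
Hy=np.array([-H[1],H[0],0])
def P(h,y,z): q=O+(H*h+Hy*y)/1000; return [q[0],q[1],z/1000]
E
python3 - <<'E'
from h import *
o=telemetry.observe()['position']-O;print('h,y now',o@H,o@Hy);shift(P(-144,10,64),-4.3)
E
```

```text
h,y now -0.04829292148525341 0.05080765979260833
tcp [ 0.4486 -0.2011  0.2252] [1.7997e+02 1.5000e-01 1.7567e+02] shift [ 0.0957 -0.0409  0.1612] spin -0.03 F [-0.2  0.6 -1. ] w 0.057
```

```bash
python3 -m jog '[[[0.04,-0.02,0,0],[0.08,-0.04,0,0],[0.096,-0.041,0.02,0],[0.096,-0.041,0.07,0],[0.096,-0.041,0.12,0],[0.096,-0.041,0.15,0],[0.096,-0.041,0.161,0],[0.096,-0.041,0.161,0]]]' - 20; python3 -m jog '[[[-0.005,0,0,0],[-0.01,0,0,0],[-0.015,0,0,0],[-0.015,0,0,0]]]'; python3 -m jog '[[[-0.005,0,0,0],[-0.01,0,0,0],[-0.014,0,0,0],[-0.014,0,0,0]]]'; python3 - <<'E'
from h import *
o=telemetry.observe()['position']-O;print('h,y now',o@H,o@Hy,o[2]+O[2])
f=grab('side');b=cv2.resize(f['image'][70:230,290:490],None,fx=3,fy=3);cv2.imwrite('pics/up.png',b[...,::-1])
E
```

```text
time_s: 9.98
position: [0.3492, -0.2349, 0.0628]
orientation: [180.0, -0.1, 175.7]
ft_force: [-1.5, 0.3, -1.0]
width: 0.0575
finger_force: 32.7
time_s: 10.48
position: [0.3586, -0.235, 0.0624]
orientation: [179.9, -0.8, 175.6]
ft_force: [-9.1, 0.9, 2.7]
width: 0.0575
finger_force: 33.0
time_s: 10.98
position: [0.3744, -0.2363, 0.0628]
orientation: [179.9, -0.5, 175.6]
ft_force: [-6.3, -0.6, 0.8]
width: 0.0575
finger_force: 33.8
h,y now -0.11960589959376257 0.010091349102675458 0.06279105409068558
```

View pics/up.png

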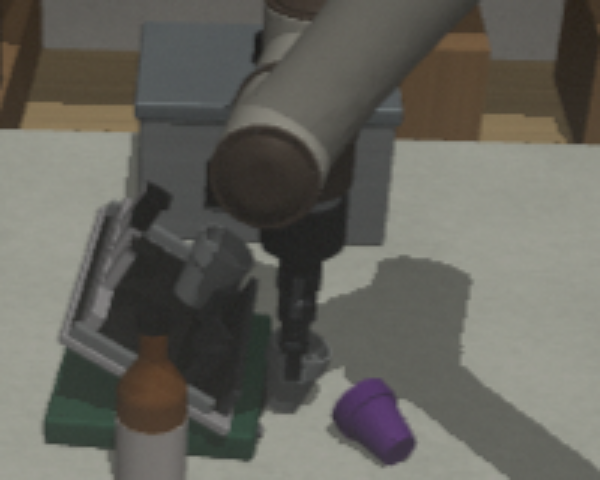

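The cup has turned most of the way: rim at (305,350) and foot at (290,405) in the crop leave roughly 12° of tilt. I'll push a little further, then press the foot on the table to square it.

```bash
python3 -m jog '[[[-0.004,0,0,0],[-0.007,0,0,0],[-0.007,0,0,0]]]'; python3 -m jog '[[[0.008,0,0,0],[0.012,0,0.002,0],[0.012,0,0.004,0],[0.012,0,0.006,0],[0.012,0,0.006,0]]]' - 20; python3 -m jog '[[[0,0,0.002,0],[0,0,0.004,0],[0,0,0.004,0]]]'
```

```text
time_s: 11.4
position: [0.3785, -0.2365, 0.0624]
orientation: [179.9, -0.9, 175.6]
ft_force: [-11.3, 0.5, 4.1]
width: 0.0571
finger_force: 34.4
time_s: 12.02
position: [0.3771, -0.2373, 0.0601]
orientation: [-179.9, 0.4, 175.8]
ft_force: [-0.9, 2.9, 17.4]
width: 0.0572
finger_force: 36.3
time_s: 12.4
position: [0.3806, -0.238, 0.0583]
orientation: [-179.8, 0.8, 175.9]
ft_force: [-0.3, 6.1, 29.7]
width: 0.0572
finger_force: 38.9
```

```bash
python3 -m jog '[[[0,0,-0.004,0],[0,0,-0.008,0],[0,0,-0.008,0]]]'; python3 -m jog '[[[0,0,0,0],[0,0,0,0],[0,0,0,0],[0,0,0,0]]]' 0; python3 -m jog '[[[0,0,0,0],[0,0,0,0],[0,0,0,0],[0,0,0,0],[0,0,0,0],[0,0,0,0]]]' 1 30;python3 -m jog '[[[0,0,-0.04,0],[0,0,-0.09,0],[0,0,-0.14,0],[0,0,-0.19,0],[0,0,-0.24,0],[0,0,-0.24,0],[0,0,-0.24,0]]]'; python3 - <<'E'
from h import *
f=grab('side');cv2.imwrite('pics/up2.png',cv2.resize(f['image'][20:220,270:470],None,fx=3,fy=3)[...,::-1])
o=telemetry.observe()['position'];print(proj(f,o),proj(f,o-[0,0,.058]),proj(f,o+[0,0,.007]),o)
# refine base cup: rim from side+top images via intensity? print tray corners
t=grab('top')
for n,g in(('top',t),('side',f)):
    w=cloud(g);d=np.hypot(w[...,0]-.465,w[...,1]-.2195)
    for lo,hi in((.056,.078),(.066,.08)):
        k=(w[...,2]>lo)&(w[...,2]<hi)&(d<.04)&(d>.02);q=w[k];print(n,lo,k.sum(),rcirc(q[:,:2]),np.percentile(q[:,0],[1,99]),np.percentile(q[:,1],[1,99]))
shift([.465,.2195,.3],None)
E
```

```text
time_s: 12.78
position: [0.3736, -0.2367, 0.0613]
orientation: [-180.0, 0.0, 175.7]
ft_force: [-0.1, -0.1, -0.8]
width: 0.0573
finger_force: 35.6
time_s: 13.28
position: [0.3735, -0.2367, 0.0612]
orientation: [180.0, -0.0, 175.7]
ft_force: [-0.6, -0.3, -0.8]
width: 0.0853
finger_force: 0.0
time_s: 14.02
position: [0.3736, -0.2367, 0.0615]
orientation: [-180.0, 0.0, 175.7]
ft_force: [-0.7, 1.4, 5.4]
width: 0.0575
finger_force: 32.1
time_s: 14.9
position: [0.3728, -0.2363, 0.3]
orientation: [179.9, -0.1, 175.7]
ft_force: [-0.1, 0.1, -0.7]
width: 0.0571
finger_force: 33.2
(np.float64(393.98446600189766), np.float64(104.69306996097873)) (np.float64(392.4291642529261), np.float64(125.78106195805643)) (np.float64(394.17690590440765), np.float64(102.08381993812523)) [ 0.37262652 -0.23633024  0.29952161]
top 0.056 129 (array([0.4666833 , 0.21689065]), np.float64(0.02731891360790646), 77) [0.43777691 0.49389952] [0.18924588 0.24501781]
top 0.066 91 (array([0.46630139, 0.21730252]), np.float64(0.027583945898756176), 83) [0.43774206 0.49392344] [0.18919793 0.24505442]
side 0.056 352 (array([0.46295579, 0.22161612]), np.float64(0.02760321018582223), 171) [0.4347532  0.48989204] [0.19045656 0.25120457]
side 0.066 180 (array([0.46283835, 0.22121849]), np.float64(0.027775399031950282), 101) [0.43473491 0.48999933] [0.19048864 0.25114627]
tcp [ 0.3727 -0.2364  0.2994] [179.94  -0.22 175.67] shift [-0.0577  0.4616 -0.0006] spin 0 F [-0.6 -0.2 -0.6] w 0.0571
```

View pics/up2.png

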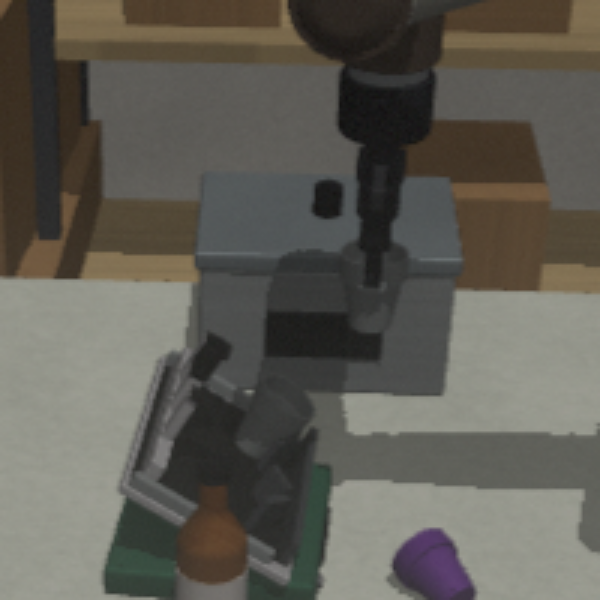

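The cup hangs upright, rim centre about (375,250) and foot (370,325) in the crop, centred in the fingers at (373,250). Carry it over the waiting cup.

```bash
python3 -m jog '[[[-0.006,0.045,0,5],[-0.012,0.095,0,10],[-0.018,0.15,0,15],[-0.025,0.2,0,20],[-0.032,0.25,0,25],[-0.038,0.3,0,26.7],[-0.044,0.35,0,26.7],[-0.05,0.4,0,26.7],[-0.055,0.44,0,26.7],[-0.0577,0.461,0,26.7],[-0.0577,0.461,0,26.7],[-0.0577,0.461,0.06,26.7],[-0.0577,0.461,0.11,26.7],[-0.0577,0.461,0.13,26.7],[-0.0577,0.461,0.13,26.7]]]'; cat > meas.py <<'E'
from h import *
# held cup: rim points near TCP, upper collar height
o=telemetry.observe();p=o['position'];R=Ro.from_euler('xyz',[180,0,o['orientation'][2]],degrees=True).as_matrix()
base={'top':np.array([.4663,.2173]),'side':np.array([.4629,.2212])}
for n in('top','side'):
    f=grab(n);w=cloud(f);I=f['image'].astype(int);l=(w-p)@R
    d=np.hypot(l[...,0],l[...,1])
    zr=p[2]+.007
    k=(abs(w[...,2]-zr+.004)<.007)&(d<.036)&(d>.018)&(abs(l[...,0])>.008)  # drop finger sector
    if k.sum()<15: print(n,k.sum());continue
    c,r,m=rcirc(w[k][:,:2]);print(n,k.sum(),'c',c.round(4),'r',r.round(4),m,'cup-base world',(c-base[n]).round(4),'tool',(R.T@np.r_[c-base[n],0]).round(4)[:2])
    q=l[k];print('  lx',np.percentile(q[:,0],[1,99]).round(4),'ly',np.percentile(q[:,1],[1,99]).round(4))
print(p,o['orientation'])
E
python3 meas.py; python3 - <<'E'
from h import *
s=load('side');cv2.imwrite('pics/over.png',cv2.resize(s['image'][190:380,270:450],None,fx=3,fy=3)[...,::-1])
E
```

```text
time_s: 16.88
position: [0.4647, 0.2166, 0.1697]
orientation: [-179.7, -0.1, 148.9]
ft_force: [-0.1, 0.3, -1.3]
width: 0.0572
finger_force: 33.1
top 19 c [0.4731 0.2005] r 0.0127 11 cup-base world [ 0.0068 -0.0168] tool [-0.0145 -0.0109]
  lx [-0.029  -0.0163] ly [-0.0259 -0.0045]
side 126 c [0.4637 0.2196] r 0.0274 82 cup-base world [ 0.0008 -0.0016] tool [-0.0015 -0.001 ]
  lx [-0.0246  0.031 ] ly [-0.0322  0.0323]
[0.46465091 0.21663961 0.16966443] [-1.79718183e+02 -8.46978352e-02  1.48910651e+02]
```

View pics/over.png

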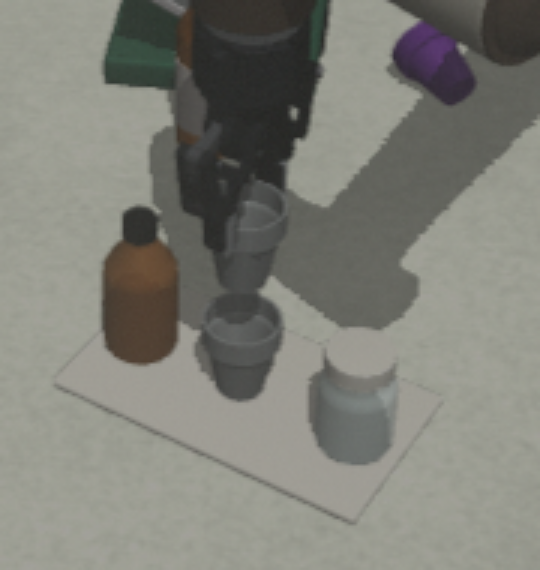

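The side crop shows the held cup (rim near (260,200), foot (243,285)) almost directly over the waiting cup's mouth (242,315), with bottle and jar clear. I'll correct by 1–2 mm and lower it.

```bash
python3 -m jog '[[[0.0015,0.001,0.02,0],[0.0015,0.001,0.04,0],[0.0015,0.001,0.055,0],[0.0015,0.001,0.065,0],[0.0015,0.001,0.073,0],[0.0015,0.001,0.073,0]]]'; python3 -m jog '[[[0,0,0.003,0],[0,0,0.005,0],[0,0,0.007,0],[0,0,0.007,0]]]'
```

```text
time_s: 17.73
position: [0.4649, 0.2202, 0.098]
orientation: [-180.0, -0.0, 149.0]
ft_force: [1.1, 0.0, -0.6]
width: 0.057
finger_force: 33.2
time_s: 18.23
position: [0.4648, 0.2201, 0.0912]
orientation: [-180.0, -0.0, 149.0]
ft_force: [0.3, 0.9, -0.5]
width: 0.0574
finger_force: 33.2
```

```bash
python3 -m jog '[[[0,0,0.002,0],[0,0,0.003,0],[0,0,0.004,0],[0,0,0.004,0]]]'; python3 - <<'E'
from h import *
s=grab('side');w=cloud(s);d=np.hypot(w[...,0]-.465,w[...,1]-.2195)
print('zmax ring',np.percentile(w[(d<.035)&(w[...,2]>.06)&(w[...,2]<.11)][:,2],[50,90,99]))
cv2.imwrite('pics/nest1.png',cv2.resize(s['image'][220:360,280:420],None,fx=3,fy=3)[...,::-1])
E
```

```text
time_s: 18.73
position: [0.4651, 0.2198, 0.0895]
orientation: [-179.9, 0.1, 149.0]
ft_force: [-3.8, -3.3, 14.1]
width: 0.0573
finger_force: 34.8
zmax ring [0.08050805 0.09712207 0.1089254 ]
```

View pics/nest1.png

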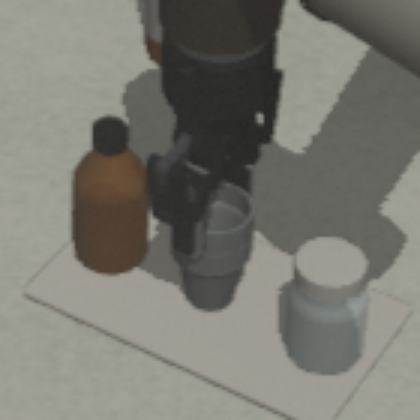

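Cup seated home: TCP at 0.0895 as predicted, contact felt at 14 N, and the crop shows the stacked collars at (215,240). Release and go for the right cup. All 10 pictures are used, so from here I check with numbers only.

```bash
python3 -m jog '[[[0,0,-0.003,0],[0,0,-0.003,0]]]'; python3 -m jog '[[[0,0,0,0],[0,0,0,0],[0,0,0,0],[0,0,0,0]]]' 0; python3 -m jog '[[[0,0,-0.03,0],[0,0,-0.08,0],[0,0,-0.14,0],[0,0,-0.2,0],[0,0,-0.2,0],[0,0,-0.2,0]]]'; cat > ck.py <<'E'
from h import *
for n in('side','top'):
    f=grab(n);w=cloud(f);d=np.hypot(w[...,0]-.465,w[...,1]-.2195)
    for zr in(.073,.093,.113):
        k=(abs(w[...,2]-zr+.002)<.006)&(d<.04)&(d>.018)
        if k.sum()>15: print(n,zr,k.sum(),rcirc(w[k][:,:2]),np.percentile(w[k][:,2],[5,50,95]).round(4))
    Q=(w-O)@B.T*1000
    k=(abs(Q[...,2]-63)<5)&(abs(np.hypot(Q[...,0]+22,Q[...,1]+50)-27)<6)
    if k.sum()>15:print('R',n,k.sum(),rcirc(Q[k][:,:2]))
    k=(Q[...,2]>92)&(Q[...,2]<104)&(abs(Q[...,1])<20)&(abs(Q[...,0]-60)<50);print('block',k.sum(),np.percentile(Q[k],[2,50,98],axis=0).round(1)[:,0] if k.sum() else '')
E
python3 ck.py; python3 - <<'E'
from h import *
shift(W(-22,-50,58)+[0,0,.1],-4.3)
E
```

```text
time_s: 19.02
position: [0.465, 0.2204, 0.0904]
orientation: [180.0, 0.0, 149.0]
ft_force: [-0.5, -0.4, -0.8]
width: 0.0572
finger_force: 33.2
time_s: 19.52
position: [0.465, 0.2203, 0.0903]
orientation: [180.0, -0.0, 149.0]
ft_force: [-0.5, 0.5, -0.7]
width: 0.0852
finger_force: 0.0
time_s: 20.27
position: [0.4644, 0.2201, 0.2899]
orientation: [-180.0, -0.0, 149.0]
ft_force: [0.4, 0.1, -0.6]
width: 0.0853
finger_force: 0.0
side 0.073 231 (array([0.46331609, 0.222881  ]), np.float64(0.027054019366550015), 111) [0.0656 0.0715 0.0764]
side 0.093 203 (array([0.46275459, 0.22237103]), np.float64(0.027905477268800445), 115) [0.0852 0.0901 0.0945]
block 0 
top 0.073 52 (array([0.4680125 , 0.21519082]), np.float64(0.023313284896980032), 44) [0.0661 0.0717 0.0766]
top 0.093 36 (array([0.46601201, 0.21800562]), np.float64(0.02758325655645538), 27) [0.0886 0.0925 0.0964]
R top 129 (array([-20.88257425, -50.3689907 ]), np.float64(27.477517302959363), 65)
block 108 [59.9 70.2 79.5]
tcp [0.4643 0.2198 0.2887] [-1.7983e+02 -7.0000e-02  1.4898e+02] shift [-0.249  -0.4587  0.064 ] spin -26.72 F [ 0.1  1.6 -0.4] w 0.0854
```

```bash
python3 -m jog '[[[-0.025,-0.046,-0.01,-5],[-0.05,-0.092,-0.01,-10],[-0.075,-0.138,-0.01,-15],[-0.1,-0.183,-0.01,-20],[-0.125,-0.23,-0.01,-26.7],[-0.15,-0.275,-0.01,-26.7],[-0.175,-0.32,-0.01,-26.7],[-0.2,-0.367,-0.01,-26.7],[-0.225,-0.413,-0.01,-26.7],[-0.24,-0.442,0.02,-26.7],[-0.249,-0.4587,0.05,-26.7],[-0.249,-0.4587,0.062,-26.7],[-0.249,-0.4587,0.062,-26.7]]]' 0; python3 - <<'E'
from h import *
shift(W(-22,-50,58),-4.3)
E
```

```text
time_s: 22.0
position: [0.4415, -0.3007, 0.2269]
orientation: [180.0, -0.2, 175.7]
ft_force: [0.2, 0.7, -0.1]
width: 0.0854
finger_force: 0.0
tcp [ 0.4415 -0.3007  0.2269] [179.96  -0.19 175.7 ] shift [ 0.0002 -0.001   0.1022] spin 0.0 F [ 0.2  0.7 -0.1] w 0.0854
```

```bash
python3 -m jog '[[[0,-0.001,0.04,0],[0,-0.001,0.075,0],[0,-0.001,0.101,0],[0,-0.001,0.101,0]]]'; python3 -m jog '[[[0,0,0,0],[0,0,0,0],[0,0,0,0],[0,0,0,0],[0,0,0,0],[0,0,0,0]]]' 1 30;  python3 -m jog '[[[0,0,-0.015,0],[0,0,-0.04,0],[0,0,-0.07,0],[0,0,-0.1,0],[0,0,-0.1,0]]]'; python3 - <<'E'
from h import *
shift(P(-144,-30,63),-4.3)
f=grab('side');w=cloud(f);Q=(w-O)@B.T*1000
k=(abs(Q[...,2]-63)<5)&(abs(np.hypot(Q[...,0]+22,Q[...,1]+50)-27)<6);print('left in pocket px',k.sum())
E
```

```text
time_s: 22.5
position: [0.4417, -0.3012, 0.1267]
orientation: [180.0, -0.1, 175.8]
ft_force: [0.5, -0.1, 0.6]
width: 0.0853
finger_force: 0.0
time_s: 23.25
position: [0.4431, -0.3024, 0.1293]
orientation: [-179.9, 0.2, 175.7]
ft_force: [-0.2, 1.1, 6.6]
width: 0.0572
finger_force: 32.0
time_s: 23.88
position: [0.4431, -0.3028, 0.2305]
orientation: [-179.9, 0.4, 175.7]
ft_force: [-0.0, 0.6, -1.0]
width: 0.0572
finger_force: 32.8
tcp [ 0.4431 -0.3028  0.2305] [-179.89    0.36  175.69] shift [0.0979 0.021  0.1675] spin -0.01 F [-0.   0.6 -1. ] w 0.0572
left in pocket px 0
```

```bash
python3 -m jog '[[[0.04,0.01,0,0],[0.08,0.02,0,0],[0.098,0.021,0.02,0],[0.098,0.021,0.07,0],[0.098,0.021,0.12,0],[0.098,0.021,0.15,0],[0.098,0.021,0.165,0],[0.098,0.021,0.165,0]]]' - 20; python3 -m jog '[[[-0.005,0,0,0],[-0.01,0,0,0],[-0.015,0,0,0],[-0.02,0,0,0],[-0.025,0,0,0],[-0.03,0,0,0],[-0.036,0,0,0],[-0.036,0,0,0]]]'; python3 -m jog '[[[0.008,0,0,0],[0.012,0,0.002,0],[0.012,0,0.004,0],[0.012,0,0.006,0],[0.012,0,0.006,0]]]'
```

```text
time_s: 24.92
position: [0.3441, -0.2737, 0.0615]
orientation: [180.0, -0.3, 175.7]
ft_force: [-3.3, -0.6, 3.4]
width: 0.0572
finger_force: 36.0
time_s: 25.92
position: [0.377, -0.2754, 0.0609]
orientation: [179.8, -0.6, 175.6]
ft_force: [-7.6, -0.8, 2.5]
width: 0.0573
finger_force: 35.5
time_s: 26.55
position: [0.3732, -0.2763, 0.0594]
orientation: [-179.9, 0.4, 175.8]
ft_force: [-1.6, 5.2, 20.4]
width: 0.0572
finger_force: 37.6
```

```bash
python3 -m jog '[[[0,0,0.002,0],[0,0,0.003,0],[0,0,0.003,0]]]'; python3 -m jog '[[[0,0,-0.004,0],[0,0,-0.007,0],[0,0,-0.007,0]]]'; python3 - <<'E'
from h import *
o=telemetry.observe()['position']
f=grab('side');w=cloud(f)
d=np.hypot(w[...,0]-o[0],w[...,1]-o[1])
k=(d<.05)&(w[...,2]>.05)&(w[...,2]<.075)&(w[...,0]>.1)
for n,c in(('collar',(.048,.066)),('foot',(.004,.02)),('mid',(.02,.044))):
    k=(d<.045)&(w[...,2]>c[0])&(w[...,2]<c[1])&(f['image'].min(2)>45);q=w[k];print(n,k.sum(),((q-o)@H*1000 ).mean().round(1) if k.sum() else '',np.percentile((q-o)@H*1000,[2,98]).round(1) if k.sum() else '',np.percentile((q-o)@Hy*1000,[2,98]).round(1) if k.sum() else '')
E
```

```text
time_s: 26.92
position: [0.3761, -0.2769, 0.0582]
orientation: [-179.8, 0.8, 175.9]
ft_force: [1.5, 8.2, 27.8]
width: 0.0573
finger_force: 39.0
time_s: 27.3
position: [0.3696, -0.2756, 0.0601]
orientation: [180.0, -0.0, 175.7]
ft_force: [-0.7, 0.2, -2.0]
width: 0.0571
finger_force: 36.0
collar 136 -14.9 [-37.8  18.2] [-28.2  40. ]
foot 59 0.1 [-21.1  25.4] [-12.9  26.4]
mid 114 1.5 [-27.9  35.1] [-26.8  32.2]
```

```bash
python3 -m jog '[[[0,0,0,0],[0,0,0,0],[0,0,0,0],[0,0,0,0]]]' 0; python3 -m jog '[[[0,0,0,0],[0,0,0,0],[0,0,0,0],[0,0,0,0],[0,0,0,0],[0,0,0,0]]]' 1 30;python3 -m jog '[[[0,0,-0.04,0],[0,0,-0.09,0],[0,0,-0.14,0],[0,0,-0.19,0],[0,0,-0.24,0],[0,0,-0.24,0],[0,0,-0.24,0]]]'; python3 - <<'E'
from h import *
o=telemetry.observe()['position']
f=grab('side');w=cloud(f)
d=np.hypot(w[...,0]-o[0],w[...,1]-o[1])
for a in range(-64,12,6):
    k=(d<.045)&(abs(w[...,2]-o[2]-a/1000)<.004);q=(w[k]-o)*1000
    if k.sum()>4: print(a,k.sum(),'h',np.percentile(q@H,[3,97]).round(1),'y',np.percentile(q@Hy,[3,97]).round(1))
shift([.4645,.2202,.3])
E
```

```text
time_s: 27.85
position: [0.3698, -0.2757, 0.0603]
orientation: [-180.0, -0.0, 175.7]
ft_force: [-0.1, 0.1, -0.7]
width: 0.0854
finger_force: 0.0
time_s: 28.6
position: [0.3698, -0.2756, 0.0605]
orientation: [-180.0, 0.0, 175.7]
ft_force: [-0.4, 2.0, 5.6]
width: 0.0575
finger_force: 32.1
time_s: 29.48
position: [0.369, -0.2752, 0.2989]
orientation: [179.9, -0.1, 175.7]
ft_force: [0.3, 0.7, -2.2]
width: 0.0575
finger_force: 33.5
-64 8 h [-12.2   9.5] y [ 6.2 17.8]
-58 29 h [-18.   11.1] y [ 9.3 18.8]
-52 33 h [-19.8  13.9] y [ 0.3 25.1]
-46 40 h [-19.3  16.3] y [ 9.3 25. ]
-40 46 h [-21.2  16.9] y [ 8.  25.9]
-34 42 h [-22.6  17.5] y [ 6.6 25.7]
-28 44 h [-23.1  17.6] y [ 8.7 29.3]
-22 38 h [-24.6  20.7] y [-25.2  28.2]
-16 51 h [-28.1  25.2] y [-29.   37.1]
-10 80 h [-28.1  23.8] y [-23.1  39.8]
-4 96 h [-28.6  23.3] y [-24.6  43. ]
2 84 h [-29.3  24.6] y [-22.9  44.1]
8 48 h [-23.6  24.1] y [-32.5  44.3]
tcp [ 0.3688 -0.2752  0.2984] [179.91  -0.19 175.66] shift [-0.0579  0.5012 -0.0016] spin 0 F [-0.2  0.8 -2. ] w 0.0572
```

```bash
python3 -m jog '[[[-0.006,0.045,0,5],[-0.012,0.095,0,10],[-0.018,0.15,0,15],[-0.025,0.2,0,20],[-0.032,0.25,0,25],[-0.038,0.3,0,26.7],[-0.044,0.35,0,26.7],[-0.05,0.4,0,26.7],[-0.055,0.45,0,26.7],[-0.058,0.48,0,26.7],[-0.058,0.501,0,26.7],[-0.058,0.501,0.02,26.7],[-0.058,0.501,0.06,26.7],[-0.058,0.501,0.1,26.7],[-0.058,0.501,0.118,26.7],[-0.058,0.501,0.118,26.7]]]'; sed -i "s/'side':np.array(\[.4629,.2212\])/'side':np.array([.4628,.2224])/" meas.py; python3 meas.py
```

```text
time_s: 31.52
position: [0.4641, 0.2183, 0.1801]
orientation: [-179.7, -0.1, 148.9]
ft_force: [0.7, 0.0, -1.5]
width: 0.0575
finger_force: 33.4
top 22 c [0.4703 0.2047] r 0.0159 13 cup-base world [ 0.004  -0.0126] tool [-0.01   -0.0087]
  lx [-0.0305 -0.013 ] ly [-0.0305 -0.0024]
side 144 c [0.4624 0.2209] r 0.027 61 cup-base world [-0.0004 -0.0015] tool [-0.0004 -0.0015]
  lx [-0.0243  0.0316] ly [-0.03    0.0333]
[0.4641047  0.21832767 0.18014646] [-1.79691630e+02 -1.00932134e-01  1.48946776e+02]
```

```bash
python3 -m jog '[[[0.0005,0.0005,0.02,0],[0.0005,0.0005,0.04,0],[0.0005,0.0005,0.055,0],[0.0005,0.0005,0.063,0],[0.0005,0.0005,0.066,0],[0.0005,0.0005,0.066,0]]]'; python3 -m jog '[[[0,0,0.002,0],[0,0,0.004,0],[0,0,0.006,0],[0,0,0.006,0]]]'
```

```text
time_s: 32.38
position: [0.4653, 0.2205, 0.1166]
orientation: [180.0, 0.0, 149.0]
ft_force: [0.2, -0.2, -1.7]
width: 0.0574
finger_force: 33.5
time_s: 32.88
position: [0.465, 0.2202, 0.1102]
orientation: [-180.0, -0.0, 149.0]
ft_force: [0.2, -0.6, -2.0]
width: 0.0572
finger_force: 33.5
```

```bash
python3 -m jog '[[[0,0,0.002,0],[0,0,0.003,0],[0,0,0.004,0],[0,0,0.004,0]]]'
```

```text
time_s: 33.38
position: [0.4654, 0.22, 0.1085]
orientation: [-180.0, 0.1, 149.1]
ft_force: [-4.7, -2.0, 13.1]
width: 0.0572
finger_force: 34.9
```

Home at 0.1085 as predicted, with 13 N contact. Release, rise and check before handing in.

```bash
python3 -m jog '[[[0,0,-0.003,0],[0,0,-0.003,0],[0,0,-0.003,0]]]'; python3 -m jog '[[[0,0,0,0],[0,0,0,0],[0,0,0,0],[0,0,0,0]]]' 0; python3 -m jog '[[[0,0,-0.03,0],[0,0,-0.08,0],[0,0,-0.14,0],[0,0,-0.18,0],[0.06,0.0,-0.18,0],[0.12,0,-0.18,0],[0.18,0,-0.18,0],[0.18,0,-0.18,0]]]'; python3 ck.py
```

```text
time_s: 33.75
position: [0.4649, 0.2202, 0.1089]
orientation: [-180.0, -0.0, 149.0]
ft_force: [-0.1, 0.7, -1.5]
width: 0.0572
finger_force: 33.5
time_s: 34.25
position: [0.4651, 0.2203, 0.1093]
orientation: [180.0, 0.0, 149.0]
ft_force: [-0.2, 0.6, 1.2]
width: 0.0851
finger_force: 0.0
time_s: 35.25
position: [0.3409, 0.2954, 0.2877]
orientation: [179.8, -2.5, 151.6]
ft_force: [0.4, 0.6, 0.4]
width: 0.0856
finger_force: 0.0
side 0.073 125 (array([0.4626801 , 0.22518553]), np.float64(0.025284232437536264), 79) [0.0659 0.0728 0.0766]
side 0.093 235 (array([0.46320747, 0.22362203]), np.float64(0.02682839280848156), 111) [0.0858 0.0919 0.0963]
side 0.113 201 (array([0.46301903, 0.22200968]), np.float64(0.027685721913600993), 103) [0.1055 0.11   0.114 ]
block 53 [56.8 66.3 74. ]
top 0.073 46 (array([0.46686249, 0.21360791]), np.float64(0.0242307720628013), 19) [0.0655 0.0724 0.0765]
top 0.093 110 (array([0.46582998, 0.21830132]), np.float64(0.023549164069847268), 57) [0.0867 0.0928 0.0963]
top 0.113 90 (array([0.46569711, 0.21789999]), np.float64(0.027516583149210964), 66) [0.1068 0.1129 0.1164]
block 105 [60.5 70.5 77.6]
```

```bash
python3 -m jog '[[[0,0,0,0],[0,0,0,0],[0,0,0,0],[0,0,0,0]]]'; python3 -c "
from rig import manip;print(manip.finish_job())"
```

```text
time_s: 35.85
position: [0.342, 0.2946, 0.2873]
orientation: [179.9, -2.5, 151.4]
ft_force: [-1.3, 0.0, 0.2]
width: 0.0855
finger_force: 0.0
the job is handed in; nothing more can be done
None
```

I opened the clamp about 50 mm with both cups in place, nested both upright in the waiting cup (top rim 113 mm above the table, centred within about 1 mm) and handed in after about 36 s; the hand-in returned no verdict, and I didn't re-measure the bystanders.

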